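# Take down the heap of a dismantled power unit

## Robot

A 6-joint arm with a two-finger parallel gripper is mounted at the origin on a cart in front of the work surface, level with it; the furniture and walls round the work are solid. World frame = base frame: x ahead of the robot, y to its left, z up, the work surface at z = 0. Lengths are in m, angles in rad, forces in N, time in s.
With the tool pointing down it reaches from about 0.35 to 0.725 m from the base axis. Payload 6 kg.
Tool frame: the origin (TCP) lies midway between the tips of the shut fingers; the grasp point (between the pads) lies robot.grip_depth behind it (robot.grip_depth is the distance from the TCP to the grasp point, in m); x points along the fingers, y is the direction in which the jaws open and shut, and the axes are right-handed (so a half turn about x gives the same grasp; the last joint's range is limited). The gripper opens to 85 mm and grips with 20 to 120 N. Pads are 22 mm wide; open, the fingers measure 114 mm over their backs; the gripper's body (76 mm by 85 mm) begins 54 mm behind the grasp point. The pads swing forward as they close: fully open they stand 13 mm farther back than shut.
Start: joints at [-0.819, 0.04, 0.085, 0, -1.615, -0.334], TCP at [0.243, -0.548, 0.231] pointing down, gripper open.
Joint ranges: [-2.56, 2.56], [-1.29, 2.01], [-1.08, 1.49], [-3.29, 1.98], [-2.81, -0.18], [-2.99, 2.99]. Speed limits (rad/s): [2.57, 2.57, 3.01, 3.14, 3.14, 3.14].

## Interface

Orientations are given as a rotation vector (axis times angle).
In Python, from cell import telemetry, eyes, ticket, finder, robot gives the robot as it stands. The module is installed in compiled form; this text tells all that it offers.
- The arm moves only by the shell command python3 -m jog 'ROWS' [FORCE]. ROWS is JSON, a list of rows, each an object with "claw": the opening in per cent of the stroke, from 0 (shut) to 100 (fully open); "offset": the shift along the tool's x, y, z in m, a list of three; "twist": the turn about the tool's x in degrees. In form: [{"claw": claw, "offset": [x, y, z], "twist": twist}, ...]. A call has exactly 8 rows; each row is the pose to reach, as a shift and turn from the pose commanded when the call began, along the tool's axes at that moment; what a row does not reach only later rows make up. A row lasts 1/12 s, in which the tool goes at most 41.7 mm and 7.16 degrees, less where a joint would pass 70% of its speed; a pose out of reach is approached as far as the arm can. A call with a gripper value outside its range is refused whole. The fingers move at their own pace and stop on an object; FORCE is the grip in N (left out, the last holds). Time passes only in rows, so rows that repeat a pose let the fingers close, or fill a call up. It gives the time, the measured TCP pose, the force and the opening at its end, in the units of the state.
- telemetry.get_state(): the state, without advancing time (a new reading comes with each control period).
- eyes.capture(name): name is "scene" or "top"; returns the picture (480x640x3 uint8, red, green, blue); there is no depth.
- eyes.calibration(name): a dict with "camera_matrix" (3x3 intrinsics, pixels), "k1" (the pictures are not rectified: a ray, as slopes to the right and down, at radius r is drawn at 1 + k1 r^2 times it, then the intrinsics apply), "world_to_cam" (4x4, takes a point from world to camera coordinates). Camera axes: x right, y up, looking along -z (the intrinsics and any distortion apply to the point x, -y, -z); pixel columns grow to the right and rows downward; lengths in m; the calibration is good to about 2 mm. A picture is of the moment at which its call begins. calibration takes no time and is no camera call.
- ticket.finish_job(): hands the job in, once; it reports no verdict.
Trained networks look in the newest picture that a camera, given by its name, has taken for a name from the list of things; names that differ only in an ending like _2 or _b are one class to them, and where a whole thing is asked for, a point or a joint stands for the part that bears it (a point fixed in the world has none). Each returns a list of dicts, best first, with "confidence" (0 to 1); they miss things now and then, are a little off and sometimes report something else, mostly with a low value. They report only what shows in the picture. A call takes as long as a camera call.
- finder.look_for(camera, label): "position" ([column, row] as shares, 0 to 1, of the picture: columns of its width, rows of its height, amid what is visible of it).
- finder.landmark_of(camera, label): "position" ([column, row] as shares, 0 to 1, of the picture: columns of its width, rows of its height: a listed point, or the origin of a listed thing).
The state is a dict: "t": time; "qpos": joint angles; "qvel": joint speeds; "tau": joint torques, N m; "tool_pos": TCP position; "tcp_rot": TCP orientation; "contact_force": force on the tool from outside, world axes, zero at the start; "moment": the same for the moment, N m; "opening": opening from 0.0 (shut) to 1.0 (fully open).
Only numpy, scipy, OpenCV 4.12 (cv2) and the standard library are available. Lean on these libraries where they do the work, as an engineer would, in place of code of your own. Each camera call takes 0.05 s, during which the arm holds its last target. There are 200 camera calls.

## Task

The parts of a dismantled power unit are heaped on the bench: take the heap apart from the top, one thing at a time, never lifting a part that still carries another, and lay each thing flat in its own place. The dark spanner goes into its cut-out in the black shadow tray with the yellow floor, the heat sink into the square copper-floored nest, the blue relay module into the small blue-floored nest, and the grey housing into the long green-floored cradle. Leave the loupe and the jar beside the work where they stand.

Things in the scene. Friction and masses are not known exactly. Their poses are not given: they have to be found in the camera images.
- spanner: dark steel spanner 110 mm long, 8 mm thick, lying flat on top of the heat sink across the heap. Origin: middle of its length, on its underside; x along it to the open jaw, z up. Shank 10 mm wide, x -35 to +33 mm; ring head 20 mm across at x -55 to -35; jaw head 32 mm wide at x +33 to +55. 80 g; grip the shank at its origin
- heat_sink: silvery finned heat sink 50 x 50 mm, 23 mm high, lying on one end of the housing, under the spanner. Origin: centre of its underside, z up. Fins stand on a 5 mm base, run along x and are spaced along y; grip it across the fin ends (50 mm, along x) or across the fins (48 mm, along y). 90 g
- relay: blue relay module 32 mm (x) by 48 mm (y), body 26 mm high, three small domes on it to 30 mm; lies on the other end of the housing with its long side across it, 24 mm free between it and the heat sink. Origin: centre of its underside, z up. Grip it across either pair of sides. 80 g
- housing: grey metal housing 60 mm (x) by 110 mm (y) by 30 mm high, bottom of the heap, on the bench. Origin: centre of its underside, z up. The heat sink lies about 28 mm toward its -y end, the relay module 37 mm toward its +y end; small sockets stick 2 mm out of its ends. Grip it across its 60 mm width (along x). 0.2 to 0.4 kg
- spanner_tray: fixed black foam tray 132 (x) x 68 (y) x 10 mm high, yellow floor seen through a spanner-shaped cut-out 6 mm deep. Origin: centre of underside, on the bench; floor 4 mm above. Spanner's origin goes over this origin, its x along this x (jaw to +x), only so it fits. Ring pocket 28 mm wide at x -60 to -30, channel 18 wide, finger notch 50 wide at -18 to 18, jaw pocket 42 wide at 28 to 60
- sink_nest: fixed white square nest with copper-coloured floor for the heat sink, inside 64 x 64 mm, rim 6 mm wide. Origin: centre of its underside on the bench, z up; floor 4 mm, rim top 9 mm above it. The heat sink may lie in it by any quarter turn
- relay_nest: fixed small grey nest with blue floor for the relay module, inside 46 mm (x) by 62 mm (y), rim 6 mm wide. Origin: centre of its underside on the bench, z up; floor 4 mm, rim top 9 mm above it. The module's 48 mm side lies along the nest's y, either way round
- housing_cradle: fixed long black cradle with green floor for the housing, inside 74 mm (x) by 124 mm (y), rim 6 mm wide. Origin: centre of its underside on the bench, z up; floor 4 mm, rim top 9 mm above it. The housing's 110 mm side lies along the cradle's y, either way round
- loupe: bystander: black eye loupe like a small cup, 41 mm across, 34 mm high, loose on the bench near its front edge; leave alone. Origin: centre of its underside
- jar: bystander: clear jar with brass inserts and a red lid, 44 mm across, 50 mm high, loose on the bench near its front edge; leave alone. Origin: centre of its underside

How it is judged:
By the outcome, as a careful person would: the job done as asked, in the order asked, and still so for the second after the job is handed in, with the robot touching nothing.
It also fails if it takes over 128 s, if anything falls off the work surface, if the arm or the gripper's body presses on something with over 40 N, if the wrist force passes 120 N, or if a joint passes its speed limit or range.

## Working session

There is one attempt and no reset: what is moved stays moved. The work goes in short steps, Python scripts to look and compute and a shell command to move; the robot and the scene stay as the last step left them, time stands still between calls to the robot, and variables do not carry over. Pictures are saved under pics/ and viewed, about 12 in all and at most 16, crops included, and the job is handed in when it is done.

```bash
mkdir -p pics; cat > h.py <<'E'
import numpy as np, cv2
from cell import telemetry, eyes, ticket, finder, robot
from scipy.spatial.transform import Rotation as R
def ray(cam,u,v):
    c=eyes.calibration(cam);K=np.array(c["camera_matrix"]);T=np.array(c["world_to_cam"])
    d=np.array([(u-K[0,2])/K[0,0],(v-K[1,2])/K[1,1]]);s=d.copy()
    for _ in range(20): s=d/(1+c["k1"]*(s@s))
    r=T[:3,:3].T@np.array([s[0],-s[1],-1]);o=-T[:3,:3].T@T[:3,3]
    return o,r
def at(cam,u,v,z):
    o,r=ray(cam,u,v);return o+r*(z-o[2])/r[2]
def px(cam,p):
    c=eyes.calibration(cam);K=np.array(c["camera_matrix"]);T=np.array(c["world_to_cam"])
    q=T[:3,:3]@np.array(p)+T[:3,3];s=np.array([q[0],-q[1]])/-q[2];s=s*(1+c["k1"]*(s@s))
    return np.array([K[0,0]*s[0]+K[0,2],K[1,1]*s[1]+K[1,2]])
def save(cam,name,crop=None,scale=1):
    im=eyes.capture(cam)
    if crop: im=im[crop[1]:crop[3],crop[0]:crop[2]]
    im=cv2.resize(im,None,fx=scale,fy=scale,interpolation=cv2.INTER_CUBIC)
    cv2.imwrite("pics/"+name,im[:,:,::-1])
def st():
    s=telemetry.get_state();M=R.from_rotvec(s["tcp_rot"]).as_matrix()
    print("t",round(s["t"],2),"tcp",np.round(s["tool_pos"],4),"open",round(s["opening"],3),"F",np.round(s["contact_force"],1),"q6",round(s["qpos"][5],2))
    return np.array(s["tool_pos"]),M
def go(p,yaw=None):
    """offset and twist to bring TCP to p, jaw axis (tool y) to yaw deg (mod 180)"""
    t,M=st();print("offset",np.round(M.T@(np.array(p)-t),4))
    cur=np.degrees(np.arctan2(M[1,1],M[0,1]));print("tool x",np.round(M[:,0],3),"jaw yaw",round(cur,2))
    if yaw is not None:
        d=(yaw-cur+90)%180-90;print("twist",round(-d,2),"or",round(-d+180,2),round(-d-180,2))
E
python3 - <<'E'
from h import *
save("top","top0.png");save("scene","sc0.png")
st();print(robot.grip_depth)
for n in "spanner heat_sink relay housing spanner_tray sink_nest relay_nest housing_cradle loupe jar".split():
    for c in("top","scene"):
        r=finder.landmark_of(c,n)[:2]
        for d in r:
            u,v=d["position"][0]*640,d["position"][1]*480
            z={"spanner":.053,"heat_sink":.03,"relay":.03}.get(n,0)
            print(n,c,round(d["confidence"],2),round(u),round(v),np.round(at(c,u,v,z),4))
E
```

```text
t 0.1 tcp [ 0.2434 -0.5481  0.2304] open 1.003 F [-0.1 -0.2  0.2] q6 -0.33
0.0187
spanner top 0.85 155 236 [0.5074 0.3452 0.053 ]
spanner scene 0.48 463 307 [ 0.3825 -0.413   0.053 ]
spanner scene 0.39 211 213 [0.5008 0.3327 0.053 ]
heat_sink scene 0.61 211 217 [0.5177 0.3486 0.03  ]
relay top 0.63 129 238 [0.5053 0.4099 0.03  ]
housing top 0.57 149 240 [0.5049 0.3731 0.    ]
housing scene 0.47 201 229 [ 0.4925  0.3675 -0.    ]
spanner_tray top 0.9 304 226 [0.5421 0.0106 0.    ]
spanner_tray top 0.62 150 238 [0.5099 0.371  0.    ]
spanner_tray scene 0.64 323 250 [0.5507 0.0095 0.    ]
sink_nest top 0.84 395 250 [ 0.4897 -0.2027  0.    ]
sink_nest scene 0.89 387 280 [ 0.4913 -0.1974  0.    ]
relay_nest top 0.92 476 257 [ 0.4748 -0.3889  0.    ]
relay_nest scene 0.62 459 310 [ 0.4493 -0.3891  0.    ]
housing_cradle top 0.8 225 229 [0.5324 0.197  0.    ]
housing_cradle scene 0.81 263 236 [0.5378 0.1876 0.    ]
loupe top 0.49 320 283 [ 0.4084 -0.0291  0.    ]
loupe scene 0.59 309 282 [ 0.392  -0.0431  0.    ]
jar top 0.6 238 281 [0.4113 0.1619 0.    ]
jar scene 0.68 240 262 [0.3933 0.1579 0.    ]
```

View pics/top0.png

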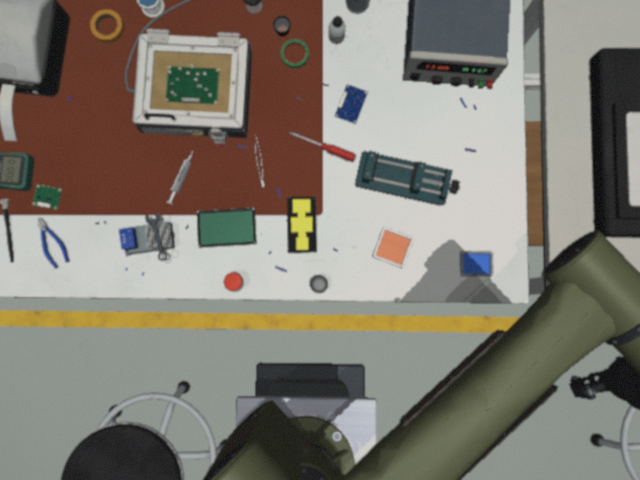

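View pics/sc0.png

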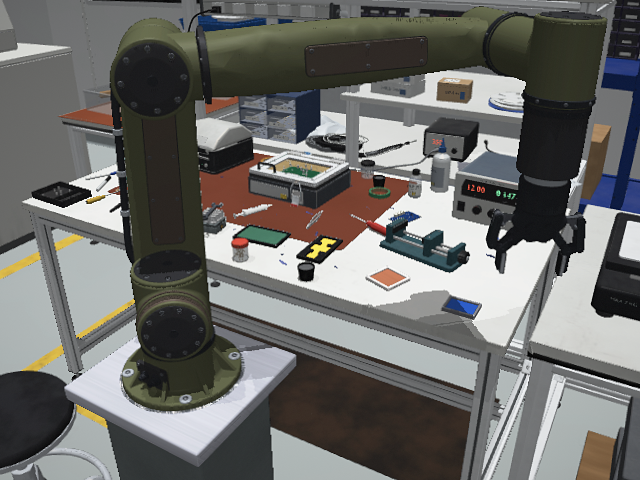

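Top view: the heap is at about (147,237), green cradle (227,227), yellow tray (302,224), copper nest (392,247), blue nest (477,263), jar (233,282) and loupe (319,284). Next I zoom in and segment the colours to get orientations.

```bash
python3 - <<'E'
from h import *
im=eyes.capture("top")
cv2.imwrite("pics/heap.png",cv2.resize(im[205:275,105:185],None,fx=8,fy=8,interpolation=cv2.INTER_CUBIC)[:,:,::-1])
cv2.imwrite("pics/trays.png",cv2.resize(im[190:300,190:350],None,fx=5,fy=5,interpolation=cv2.INTER_CUBIC)[:,:,::-1])
hsv=cv2.cvtColor(im,cv2.COLOR_RGB2HSV)
def seg(name,lo,hi,box,z):
    x0,y0,x1,y1=box
    m=cv2.inRange(hsv,lo,hi); k=np.zeros_like(m);k[y0:y1,x0:x1]=m[y0:y1,x0:x1]
    cs,_=cv2.findContours(k,cv2.RETR_EXTERNAL,cv2.CHAIN_APPROX_NONE)
    c=max(cs,key=cv2.contourArea)[:,0,:]
    P=np.array([at("top",u,v,z)[:2] for u,v in c]).astype(np.float32)*1000
    r=cv2.minAreaRect(P);print(name,np.round(r[0],1),np.round(r[1],1),"ang",round(r[2],1))
seg("sink",(5,60,150),(20,255,255),(360,220,420,275),.004)
seg("relayn",(100,100,60),(130,255,255),(450,240,510,285),.004)
seg("cradle",(60,60,40),(95,255,255),(190,200,262,250),.004)
seg("tray",(22,120,120),(35,255,255),(280,190,325,256),.004)
seg("relay",(100,120,60),(130,255,255),(112,215,145,260),.056)
E
```

```text
sink [ 495.6 -196.6] [63.6 63.8] ang 70.2
relayn [ 459.1 -388.8] [59.9 46.5] ang 89.4
cradle [536.7 193.2] [ 76.7 127.1] ang 4.0
tray [546.7  18.1] [118.1  51.6] ang 0.9
relay [501.5 404.8] [44.9 31.5] ang 10.7
```

View pics/heap.png

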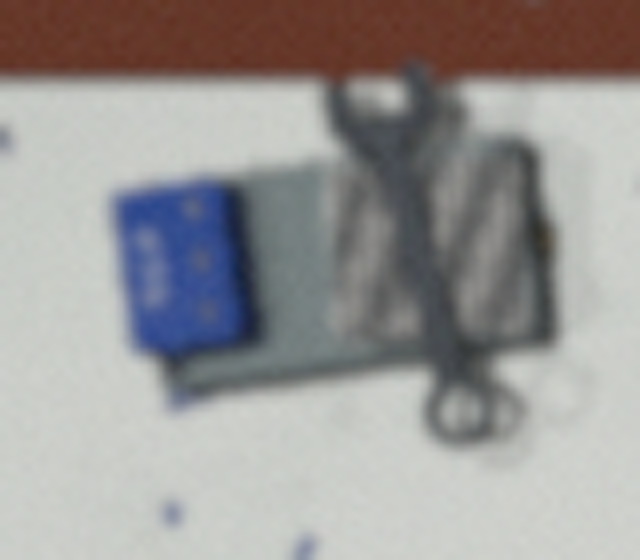

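View pics/trays.png

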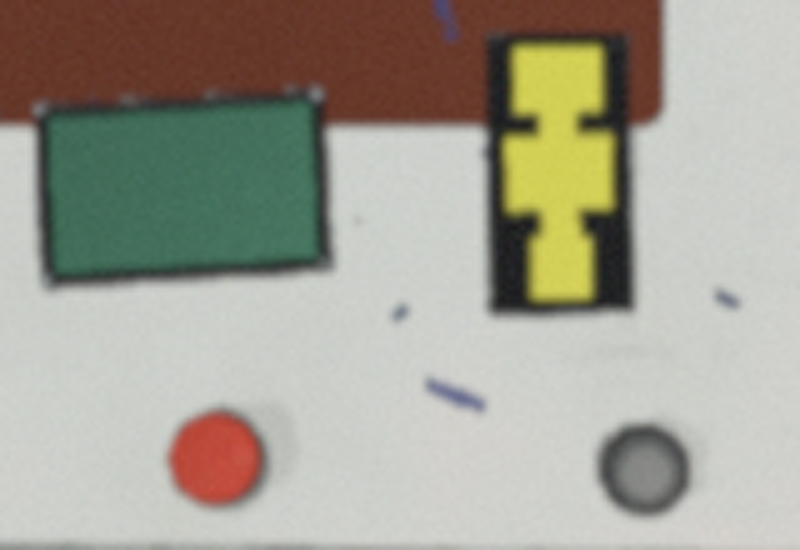

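Heap crop: relay at the left, heat sink at the right, and the spanner from its jaw at about crop (385,100) to its ring at (462,408). In the tray the jaw pocket points up (+x). Next I compute the spanner's pose and the offsets.

```bash
python3 - <<'E'
from h import *
f=lambda x,y,z:at("top",105+x/8-.5,205+y/8-.5,z)
a=f(463,408,.057);b=f(382,100,.057);c=f(405,190,.061);d=f(437,330,.061);print(a,b,np.linalg.norm(a-b)*1e3,"mid",(a+b)/2)
for p,q in((a,b),(d,c)): print(np.degrees(np.arctan2(*(p-q)[1::-1]))%180)
print("shank pts",c,d, "cam",ray("top",0,0)[0])
h=[f(*p,.052) for p in((340,168),(525,140),(540,338),(335,335))];print("hs",np.round(h,3),np.mean(h,0))
g=[f(*p,.030) for p in((170,385),(550,340))];print("housing edge",g)
go([.507,.345,.15],103.5)
E
```

```text
[0.46366483 0.32595864 0.057     ] [0.55047167 0.35226779 0.057     ] 90.70611920685448 mid [0.50706825 0.33911322 0.057     ]
16.860839400136683
15.04380365491241
shank pts [0.52448444 0.34366079 0.061     ] [0.48513281 0.33308431 0.061     ] cam [ 0.35261001 -0.02525875  1.42559411]
hs [[0.532 0.365 0.052]
 [0.54  0.313 0.052]
 [0.484 0.306 0.052]
 [0.484 0.364 0.052]] [0.51007704 0.33698279 0.052     ]
housing edge [array([0.4713084 , 0.41668668, 0.03      ]), array([0.4857131 , 0.30882396, 0.03      ])]
t 1.15 tcp [ 0.2434 -0.5484  0.2313] open 1.0 F [-0.1 -0.2 -0.2] q6 -0.33
offset [0.0813 0.7096 0.6034]
tool x [-0.  0. -1.] jaw yaw 113.94
twist 10.44 or 190.44 -169.56
```

```bash
python3 -m jog '[{"claw":25,"offset":[0,0.2,0.17],"twist":8},{"claw":25,"offset":[0,0.3,0.256],"twist":8},{"claw":25,"offset":[0,0.4,0.341],"twist":8},{"claw":25,"offset":[0,0.5,0.427],"twist":8},{"claw":25,"offset":[0,0.6,0.512],"twist":8},{"claw":25,"offset":[0,0.704,0.601],"twist":8},{"claw":25,"offset":[0,0.704,0.601],"twist":8},{"claw":25,"offset":[0,0.704,0.601],"twist":8}]' 40; python3 -c "
from h import *
go([.507,.339,.10],106)"
```

```text
t: 1.82
tool_pos: [0.3378, -0.2288, 0.2316]
tcp_rot: [-0.218, 1.559, 0.218]
contact_force: [0.8, -0.1, 1.3]
opening: 0.25
t 1.82 tcp [ 0.3378 -0.2288  0.2316] open 0.25 F [ 0.8 -0.1  1.3] q6 -1.2
offset [0.1317 0.4998 0.3182]
tool x [ 0.001 -0.    -1.   ] jaw yaw 105.9
twist -0.1 or 179.9 -180.1
```

```bash
python3 -m jog '[{"claw":25,"offset":[0,0.5,0.318],"twist":0},{"claw":25,"offset":[0,0.5,0.318],"twist":0},{"claw":25,"offset":[0,0.5,0.318],"twist":0},{"claw":25,"offset":[0,0.5,0.318],"twist":0},{"claw":25,"offset":[0,0.5,0.318],"twist":0},{"claw":25,"offset":[0,0.5,0.318],"twist":0},{"claw":25,"offset":[0,0.5,0.318],"twist":0},{"claw":25,"offset":[0,0.5,0.318],"twist":0}]' >/dev/null; python3 -m jog '[{"claw":25,"offset":[0,0.3,0.19],"twist":0},{"claw":25,"offset":[0,0.3,0.19],"twist":0},{"claw":25,"offset":[0,0.3,0.19],"twist":0},{"claw":25,"offset":[0,0.22,0.14],"twist":0},{"claw":25,"offset":[0,0.22,0.14],"twist":0},{"claw":25,"offset":[0,0.22,0.14],"twist":0},{"claw":25,"offset":[0,0.22,0.14],"twist":0},{"claw":25,"offset":[0,0.22,0.14],"twist":0}]'; python3 -c "
from h import *
go([.507,.339,.12],106)"
```

```text
t: 3.15
tool_pos: [0.5067, 0.3416, 0.2289]
tcp_rot: [-0.222, 1.563, 0.218]
contact_force: [0.1, -0.8, 0.3]
opening: 0.251
t 3.15 tcp [0.5067 0.3416 0.2289] open 0.251 F [ 0.1 -0.8  0.3] q6 -2.21
offset [ 1.089e-01 -2.400e-03 -1.000e-04]
tool x [-0.003 -0.003 -1.   ] jaw yaw 106.07
twist 0.07 or 180.07 -179.93
```

```bash
python3 -m jog '[{"claw":25,"offset":[0.03,-0.0024,0],"twist":0},{"claw":25,"offset":[0.06,-0.0024,0],"twist":0},{"claw":25,"offset":[0.09,-0.0024,0],"twist":0},{"claw":25,"offset":[0.12,-0.0024,0],"twist":0},{"claw":25,"offset":[0.14,-0.0024,0],"twist":0},{"claw":25,"offset":[0.14,-0.0024,0],"twist":0},{"claw":25,"offset":[0.14,-0.0024,0],"twist":0},{"claw":25,"offset":[0.14,-0.0024,0],"twist":0}]'; python3 -c "
from h import *
im=eyes.capture('top')[200:270,100:190]; im2=eyes.capture('scene')[150:260,150:280]
a=cv2.resize(im,None,fx=6,fy=6,interpolation=2)
b=cv2.resize(im2,(400,420*110*400//130//420),interpolation=2)[:420]
c=np.zeros((420,a.shape[1]//1+400,3),np.uint8);c[:,:a.shape[1]]=a[:420];c[:b.shape[0],a.shape[1]:]=b
cv2.imwrite('pics/p1.png',cv2.resize(c,None,fx=.84,fy=.84)[:,:,::-1])
go([.507,.339,.054],106)
print(px('top',[.507,.339,.057]))"
```

```text
t: 3.82
tool_pos: [0.5085, 0.3369, 0.0939]
tcp_rot: [-0.217, 1.557, 0.219]
contact_force: [0.1, 0.3, 0.3]
opening: 0.251
t 3.92 tcp [0.5085 0.3374 0.0941] open 0.249 F [-0.1  0.5 -0.1] q6 -2.21
offset [ 0.0401  0.0019 -0.0011]
tool x [ 0.003  0.003 -1.   ] jaw yaw 105.94
twist -0.06 or 179.94 -180.06
[157.35031111 236.21899983]
```

View pics/p1.png

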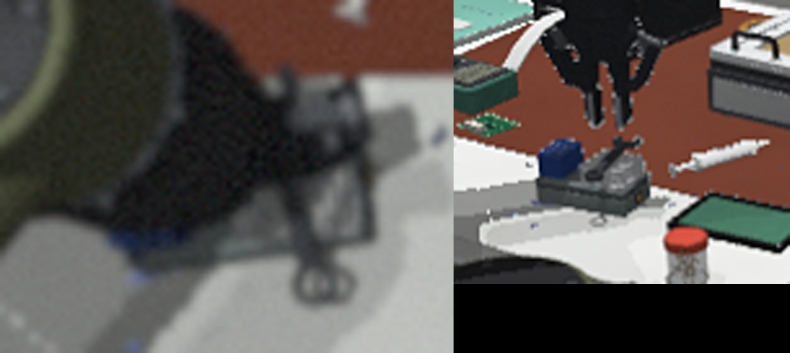

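The scene view shows the open fingers straddling just above the spanner's shank. I descend next, then close.

```bash
python3 -m jog '[{"claw":25,"offset":[0.01,0.001,0],"twist":0},{"claw":25,"offset":[0.02,0.001,0],"twist":0},{"claw":25,"offset":[0.03,0.001,0],"twist":0},{"claw":25,"offset":[0.036,0.001,0],"twist":0},{"claw":25,"offset":[0.039,0.001,0],"twist":0},{"claw":25,"offset":[0.039,0.001,0],"twist":0},{"claw":25,"offset":[0.039,0.001,0],"twist":0},{"claw":25,"offset":[0.039,0.001,0],"twist":0}]'; python3 -m jog '[{"claw":18,"offset":[0,0,0],"twist":0},{"claw":12,"offset":[0,0,0],"twist":0},{"claw":6,"offset":[0,0,0],"twist":0},{"claw":4,"offset":[0,0,0],"twist":0},{"claw":4,"offset":[0,0,0],"twist":0},{"claw":4,"offset":[0,0,0],"twist":0},{"claw":4,"offset":[0,0,0],"twist":0},{"claw":4,"offset":[0,0,0],"twist":0}]' 40
```

```text
t: 4.58
tool_pos: [0.507, 0.3374, 0.053]
tcp_rot: [-0.219, 1.56, 0.218]
contact_force: [-3.7, -2.7, 8.0]
opening: 0.252
t: 5.25
tool_pos: [0.5078, 0.3381, 0.0534]
tcp_rot: [-0.218, 1.558, 0.219]
contact_force: [-1.4, 0.3, 6.7]
opening: 0.099
```

```bash
python3 -m jog '[{"claw":4,"offset":[-0.005,0,0],"twist":0},{"claw":4,"offset":[-0.01,0,0],"twist":0},{"claw":4,"offset":[-0.02,0,0],"twist":0},{"claw":4,"offset":[-0.04,0,0],"twist":0},{"claw":4,"offset":[-0.06,0,0],"twist":0},{"claw":4,"offset":[-0.08,0,0],"twist":0},{"claw":4,"offset":[-0.08,0,0],"twist":0},{"claw":4,"offset":[-0.08,0,0],"twist":0}]'; python3 -c "
from h import *
im2=eyes.capture('scene')[130:250,150:310]
cv2.imwrite('pics/p2.png',cv2.resize(im2,None,fx=5,fy=5,interpolation=2)[:,:,::-1])
go([.5467,.018,.15],90.9)"
```

```text
t: 5.92
tool_pos: [0.5078, 0.3383, 0.1342]
tcp_rot: [-0.217, 1.558, 0.22]
contact_force: [-0.2, -0.5, -0.8]
opening: 0.097
t 5.97 tcp [0.5071 0.3378 0.1325] open 0.098 F [-0.   1.2 -1.3] q6 -2.21
offset [-0.0177 -0.3184 -0.0498]
tool x [-0.     0.001 -1.   ] jaw yaw 105.93
twist 15.03 or 195.03 -164.97
```

View pics/p2.png

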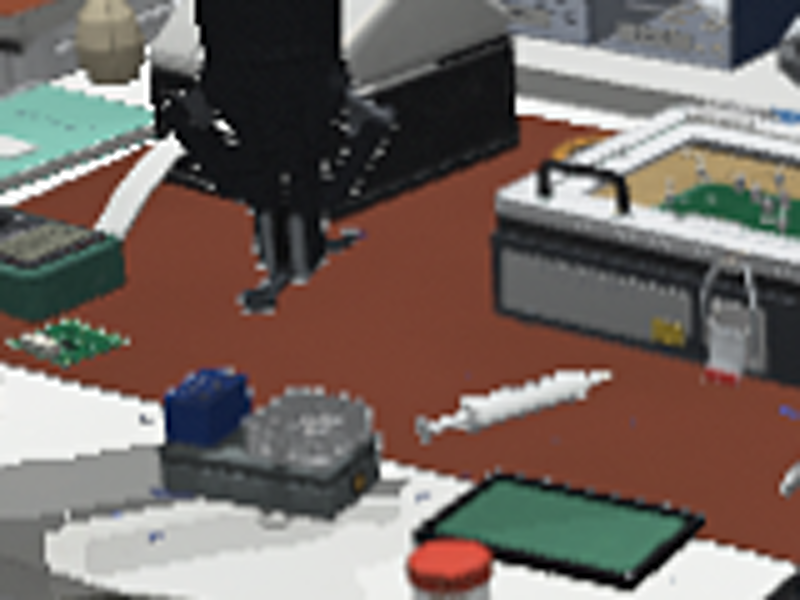

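The spanner is in the grip and clear of the heap, with heat sink and relay undisturbed. Next I carry it to the tray.

```bash
python3 -m jog '[{"claw":4,"offset":[0,-0.318,-0.05],"twist":15},{"claw":4,"offset":[0,-0.318,-0.05],"twist":15},{"claw":4,"offset":[0,-0.318,-0.05],"twist":15},{"claw":4,"offset":[0,-0.318,-0.05],"twist":15},{"claw":4,"offset":[0,-0.318,-0.05],"twist":15},{"claw":4,"offset":[0,-0.318,-0.05],"twist":15},{"claw":4,"offset":[0,-0.318,-0.05],"twist":15},{"claw":4,"offset":[0,-0.318,-0.05],"twist":15}]'; python3 -c "
from h import *
go([.5467,.018,.045],90.9)"
```

```text
t: 6.63
tool_pos: [0.5457, 0.0152, 0.1312]
tcp_rot: [-0.012, 1.573, 0.012]
contact_force: [1.0, 1.2, -0.5]
opening: 0.096
t 6.63 tcp [0.5457 0.0152 0.1312] open 0.096 F [ 1.   1.2 -0.5] q6 -1.95
offset [0.0862 0.0028 0.0012]
tool x [-0.002 -0.001 -1.   ] jaw yaw 90.87
twist -0.03 or 179.97 -180.03
```

```bash
python3 -m jog '[{"claw":4,"offset":[0.02,0.002,0.001],"twist":0},{"claw":4,"offset":[0.05,0.002,0.001],"twist":0},{"claw":4,"offset":[0.08,0.002,0.001],"twist":0},{"claw":4,"offset":[0.1,0.002,0.001],"twist":0},{"claw":4,"offset":[0.1,0.002,0.001],"twist":0},{"claw":4,"offset":[0.1,0.002,0.001],"twist":0},{"claw":4,"offset":[0.1,0.002,0.001],"twist":0},{"claw":4,"offset":[0.1,0.002,0.001],"twist":0}]'; python3 -c "
from h import *
go([.5467,.018,.008],90.9)
a=cv2.resize(eyes.capture('top')[205:275,105:185],None,fx=5,fy=5,interpolation=2)
t=cv2.resize(eyes.capture('top')[190:260,265:345],None,fx=5,fy=5,interpolation=2)
s=cv2.resize(eyes.capture('scene')[200:280,270:370],None,fx=5,fy=5,interpolation=2)[:240]
c=np.zeros((600,800,3),np.uint8);c[:350,:400]=a;c[:350,400:]=t;c[355:355+240,:500]=s[60:300] if s.shape[0]>=300 else s
cv2.imwrite('pics/p3.png',c[:,:,::-1])"
```

```text
t: 7.3
tool_pos: [0.5486, 0.0206, 0.0344]
tcp_rot: [-0.013, 1.568, 0.014]
contact_force: [-0.6, 0.1, 0.5]
opening: 0.099
t 7.3 tcp [0.5486 0.0206 0.0344] open 0.099 F [-0.6  0.1  0.5] q6 -1.96
offset [ 0.0264 -0.0026 -0.002 ]
tool x [ 0.003  0.001 -1.   ] jaw yaw 90.96
twist 0.06 or 180.06 -179.94
```

View pics/p3.png

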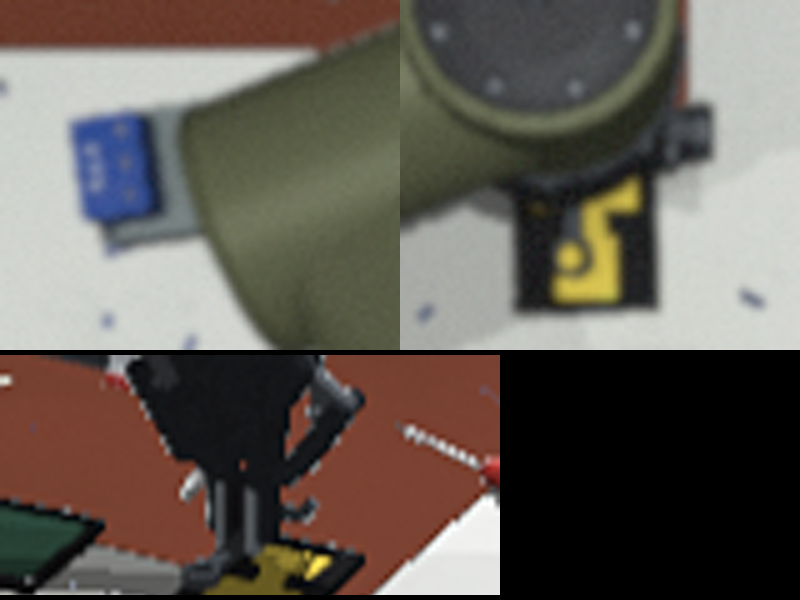

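The ring shows at about top px (299.6,241.4) above its pocket. I check that against the expected ring position.

```bash
python3 -c "
from h import *
im=eyes.capture('top'); g=im[190:260,265:345].max(2)
print(at('top',299.1,240.9,.038))
go([.5467,.018,.008],90.9)"
```

```text
[0.50287137 0.02067604 0.038     ]
t 7.5 tcp [0.548  0.0205 0.0334] open 0.099 F [ 1.2 -0.4 -0.6] q6 -1.96
offset [ 0.0254 -0.0025 -0.0013]
tool x [ 0.002  0.001 -1.   ] jaw yaw 90.95
twist 0.05 or 180.05 -179.95
```

```bash
python3 -m jog '[{"claw":4,"offset":[0.005,-0.0025,-0.001],"twist":0},{"claw":4,"offset":[0.012,-0.0025,-0.001],"twist":0},{"claw":4,"offset":[0.018,-0.0025,-0.001],"twist":0},{"claw":4,"offset":[0.023,-0.0025,-0.001],"twist":0},{"claw":4,"offset":[0.026,-0.0025,-0.001],"twist":0},{"claw":4,"offset":[0.0275,-0.0025,-0.001],"twist":0},{"claw":4,"offset":[0.0275,-0.0025,-0.001],"twist":0},{"claw":4,"offset":[0.0275,-0.0025,-0.001],"twist":0}]'; python3 -m jog '[{"claw":10,"offset":[0,0,0],"twist":0},{"claw":14,"offset":[0,0,0],"twist":0},{"claw":18,"offset":[0,0,0],"twist":0},{"claw":18,"offset":[0,0,0],"twist":0},{"claw":18,"offset":[-0.003,0,0],"twist":0},{"claw":18,"offset":[-0.01,0,0],"twist":0},{"claw":18,"offset":[-0.03,0,0],"twist":0},{"claw":18,"offset":[-0.06,0,0],"twist":0}]'; python3 -m jog '[{"claw":50,"offset":[-0.04,0,0],"twist":0},{"claw":100,"offset":[-0.08,0.04,0],"twist":0},{"claw":100,"offset":[-0.12,0.08,0],"twist":0},{"claw":100,"offset":[-0.12,0.12,0],"twist":0},{"claw":100,"offset":[-0.12,0.15,0],"twist":0},{"claw":100,"offset":[-0.12,0.15,0],"twist":0},{"claw":100,"offset":[-0.12,0.15,0],"twist":0},{"claw":100,"offset":[-0.12,0.15,0],"twist":0}]'
```

```text
t: 8.17
tool_pos: [0.5466, 0.0178, 0.0048]
tcp_rot: [-0.013, 1.571, 0.013]
contact_force: [-0.4, 0.5, -1.8]
opening: 0.1
t: 8.83
tool_pos: [0.5447, 0.0173, 0.0633]
tcp_rot: [-0.013, 1.576, 0.012]
contact_force: [0.7, 0.4, -0.2]
opening: 0.176
t: 9.5
tool_pos: [0.5439, 0.1681, 0.1851]
tcp_rot: [-0.014, 1.571, 0.014]
contact_force: [0.6, -1.4, 0.0]
opening: 1.006
```

```bash
python3 -m jog '[{"claw":100,"offset":[0,-0.3,0],"twist":0},{"claw":100,"offset":[0,-0.3,0],"twist":0},{"claw":100,"offset":[0,-0.3,0],"twist":0},{"claw":100,"offset":[0,-0.3,0],"twist":0},{"claw":100,"offset":[0,-0.3,0],"twist":0},{"claw":100,"offset":[0,-0.3,0],"twist":0},{"claw":100,"offset":[0,-0.3,0],"twist":0},{"claw":100,"offset":[0,-0.3,0],"twist":0}]'; python3 -c "
from h import *
im=eyes.capture('top')
a=cv2.resize(im[205:275,105:185],None,fx=10,fy=10,interpolation=2)[:,:]
t=cv2.resize(im[190:260,270:330],None,fx=5,fy=5,interpolation=2)
c=np.zeros((600,800,3),np.uint8);c[:350,500:]=t;c[:,:500]=a[:600,100:600]
cv2.imwrite('pics/p4.png',c[:,:,::-1])"
```

```text
t: 10.17
tool_pos: [0.5474, -0.1387, 0.1848]
tcp_rot: [-0.009, 1.572, 0.007]
contact_force: [-0.1, 1.7, -0.6]
opening: 1.001
```

View pics/p4.png

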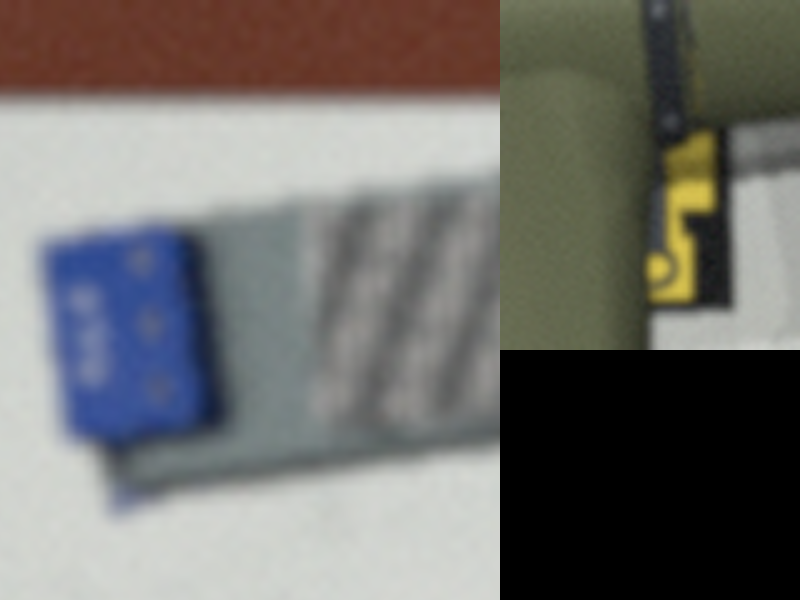

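The relay is at left and the heat sink's left edge at crop x ≈ 310–322, but the crop cut its right side off. The spanner's ring is seen in the tray. I take one more crop of the sink.

```bash
python3 -c "
from h import *
im=eyes.capture('top')
cv2.imwrite('pics/p5.png',cv2.resize(im[215:260,118:178],None,fx=13,fy=13,interpolation=2)[:,:,::-1])
for n in('heat_sink','relay','housing'):
  for d in finder.landmark_of('top',n)[:1]+finder.look_for('top',n)[:1]: print(n,d['confidence'],np.array(d['position'])*[640,480])
"
```

```text
heat_sink 0.95 [162.88  235.296]
heat_sink 0.77 [158.4   236.688]
relay 0.8 [128.    239.184]
relay 0.71 [128.512 241.104]
housing 0.68 [150.592 238.8  ]
housing 0.62 [142.016 243.216]
```

View pics/p5.png

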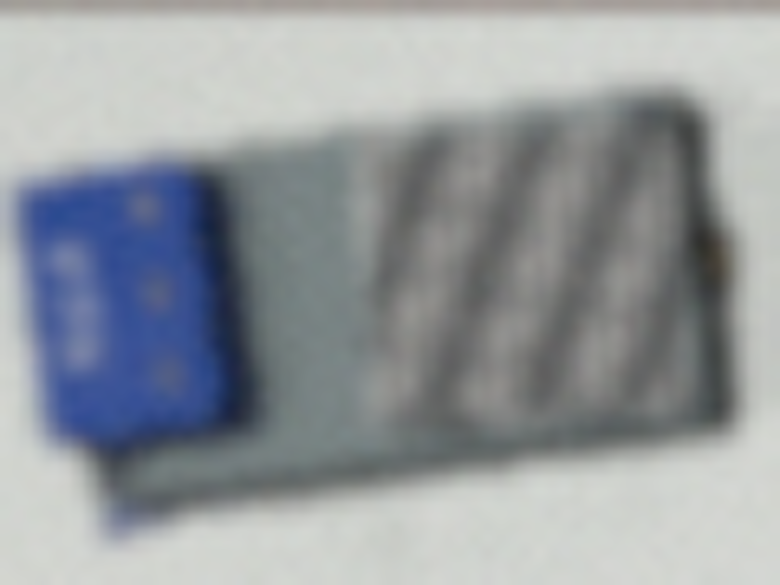

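```bash
cat >> h.py <<'E'
def cen(pts,z,off=(118,215),s=13):
    P=np.array([at("top",off[0]+(x+.5)/s-.5,off[1]+(y+.5)/s-.5,z)[:2] for x,y in pts]);print(np.round(P,4).tolist(),"mean",np.round(P.mean(0),4));return P
def ang(a,b): return round(np.degrees(np.arctan2(b[1]-a[1],b[0]-a[0])),1)
E
python3 -c "
from h import *
P=cen([(358,137),(680,102),(700,410),(372,418)],.053);print(ang(P[3],P[0]),ang(P[2],P[1]),ang(P[1],P[0]),ang(P[2],P[3]))
P=cen([(22,183),(195,160),(235,430),(48,438)],.056);print(ang(P[3],P[0]),ang(P[2],P[1]),ang(P[1],P[0]),ang(P[2],P[3]))
print('lm sink',at('top',162.88,235.3,.03),at('top',158.4,236.7,.045),'relay',at('top',128,239.2,.03))
print('hous',at('top',150.6,238.8,0.))
go([.508,.337,.2],4.5)"
```

```text
[[0.5324, 0.3688], [0.5393, 0.3132], [0.4855, 0.3076], [0.4834, 0.3642]] mean [0.5102 0.3384]
5.3 5.9 97.1 92.2
[[0.5232, 0.4256], [0.5276, 0.3959], [0.4807, 0.3869], [0.4789, 0.419]] mean [0.5026 0.4069]
8.5 10.9 98.5 93.3
lm sink [0.51234289 0.33361351 0.03      ] [0.50728876 0.33977215 0.045     ] relay [0.50224011 0.41299191 0.03      ]
hous [0.50713009 0.36969294 0.        ]
t 10.57 tcp [ 0.549  -0.1313  0.1849] open 0.998 F [ 0.2 -0.6  0.3] q6 -1.67
offset [-0.0151  0.469  -0.0326]
tool x [ 0.  0. -1.] jaw yaw 91.03
twist 86.53 or 266.53 -93.47
```

```bash
python3 -m jog '[{"claw":75,"offset":[-0.01,0.468,-0.031],"twist":-7},{"claw":75,"offset":[-0.01,0.468,-0.031],"twist":-14},{"claw":75,"offset":[-0.01,0.468,-0.031],"twist":-21},{"claw":75,"offset":[-0.01,0.468,-0.031],"twist":-28},{"claw":75,"offset":[-0.01,0.468,-0.031],"twist":-35},{"claw":75,"offset":[-0.01,0.468,-0.031],"twist":-42},{"claw":75,"offset":[-0.01,0.468,-0.031],"twist":-49},{"claw":75,"offset":[-0.01,0.468,-0.031],"twist":-56}]'; python3 -c "
from h import *
go([.510,.337,.19],5)"
```

```text
t: 11.23
tool_pos: [0.5204, 0.2029, 0.1924]
tcp_rot: [-0.78, 1.425, 0.781]
contact_force: [1.7, -1.0, -0.1]
opening: 0.749
t 11.23 tcp [0.5204 0.2029 0.1924] open 0.749 F [ 1.7 -1.  -0.1] q6 -1.3
offset [0.0025 0.081  0.1074]
tool x [ 0.001  0.001 -1.   ] jaw yaw 147.4
twist -37.6 or 142.4 -217.6
```

```bash
python3 -m jog '[{"claw":75,"offset":[0,0.081,0.107],"twist":-38},{"claw":75,"offset":[0,0.081,0.107],"twist":-38},{"claw":75,"offset":[0,0.081,0.107],"twist":-38},{"claw":75,"offset":[0,0.081,0.107],"twist":-38},{"claw":75,"offset":[0.03,0.081,0.107],"twist":-38},{"claw":75,"offset":[0.06,0.081,0.107],"twist":-38},{"claw":75,"offset":[0.09,0.081,0.107],"twist":-38},{"claw":75,"offset":[0.1,0.081,0.107],"twist":-38}]'; python3 -m jog '[{"claw":75,"offset":[0,0,0],"twist":0},{"claw":75,"offset":[0,0,0],"twist":0},{"claw":75,"offset":[0,0,0],"twist":0},{"claw":75,"offset":[0,0,0],"twist":0},{"claw":75,"offset":[0,0,0],"twist":0},{"claw":75,"offset":[0,0,0],"twist":0},{"claw":75,"offset":[0,0,0],"twist":0},{"claw":75,"offset":[0,0,0],"twist":0}]';python3 -c "
from h import *
go([.510,.337,.034],5)"
```

```text
t: 11.9
tool_pos: [0.5092, 0.3333, 0.0865]
tcp_rot: [-1.273, 1.174, 1.276]
contact_force: [-0.9, 0.1, -0.8]
opening: 0.746
t: 12.57
tool_pos: [0.5121, 0.3337, 0.0923]
tcp_rot: [-1.272, 1.167, 1.272]
contact_force: [0.6, -0.4, -0.0]
opening: 0.753
t 12.57 tcp [0.5121 0.3337 0.0923] open 0.753 F [ 0.6 -0.4 -0. ] q6 -0.82
offset [0.0583 0.0018 0.0034]
tool x [ 0.  0. -1.] jaw yaw -175.07
twist -0.07 or 179.93 -180.07
```

```bash
python3 -m jog '[{"claw":75,"offset":[0.015,0.002,0.003],"twist":0},{"claw":75,"offset":[0.03,0.002,0.003],"twist":0},{"claw":75,"offset":[0.042,0.002,0.003],"twist":0},{"claw":75,"offset":[0.05,0.002,0.003],"twist":0},{"claw":75,"offset":[0.056,0.002,0.003],"twist":0},{"claw":75,"offset":[0.058,0.002,0.003],"twist":0},{"claw":75,"offset":[0.058,0.002,0.003],"twist":0},{"claw":75,"offset":[0.058,0.002,0.003],"twist":0}]'; python3 -m jog '[{"claw":70,"offset":[0,0,0],"twist":0},{"claw":65,"offset":[0,0,0],"twist":0},{"claw":60,"offset":[0,0,0],"twist":0},{"claw":55,"offset":[0,0,0],"twist":0},{"claw":52,"offset":[0,0,0],"twist":0},{"claw":50,"offset":[0,0,0],"twist":0},{"claw":50,"offset":[0,0,0],"twist":0},{"claw":50,"offset":[0,0,0],"twist":0}]' 40
```

```text
t: 13.23
tool_pos: [0.51, 0.3367, 0.0346]
tcp_rot: [-1.272, 1.166, 1.272]
contact_force: [0.2, 0.8, 0.3]
opening: 0.749
t: 13.9
tool_pos: [0.5102, 0.3369, 0.0349]
tcp_rot: [-1.273, 1.166, 1.272]
contact_force: [-1.4, -0.1, 5.2]
opening: 0.568
```

```bash
python3 -m jog '[{"claw":45,"offset":[-0.005,0,0],"twist":0},{"claw":45,"offset":[-0.015,0,0],"twist":0},{"claw":45,"offset":[-0.035,0,0],"twist":0},{"claw":45,"offset":[-0.06,0,0],"twist":0},{"claw":45,"offset":[-0.09,0,0],"twist":0},{"claw":45,"offset":[-0.11,0,0],"twist":0},{"claw":45,"offset":[-0.11,0,0],"twist":0},{"claw":45,"offset":[-0.11,0,0],"twist":0}]'; python3 -c "
from h import *
im2=eyes.capture('scene')[130:250,150:310]
cv2.imwrite('pics/p6.png',cv2.resize(im2,None,fx=4,fy=4,interpolation=2)[:,:,::-1])
go([.4956,-.1966,.14],-20)"
```

```text
t: 14.57
tool_pos: [0.51, 0.337, 0.1457]
tcp_rot: [-1.271, 1.165, 1.272]
contact_force: [0.3, -0.7, -1.0]
opening: 0.574
t 14.62 tcp [0.5094 0.3365 0.1438] open 0.568 F [-0.2 -1.2 -3. ] q6 -0.82
offset [ 0.0036  0.0595 -0.53  ]
tool x [-0.001  0.    -1.   ] jaw yaw -175.07
twist 24.93 or 204.93 -155.07
```

View pics/p6.png

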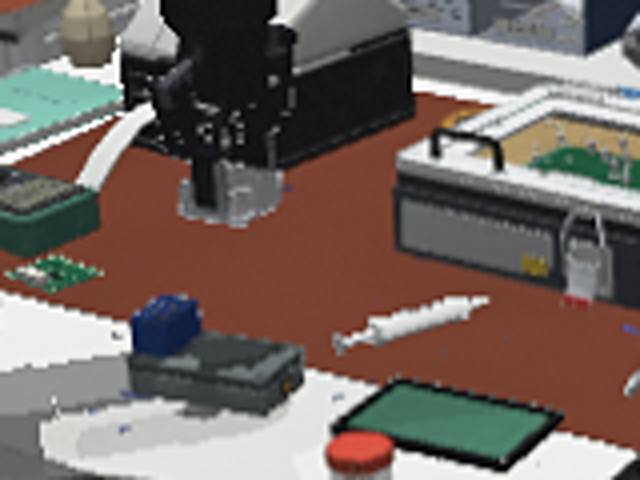

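The heat sink is held level, and the relay and housing are undisturbed. Next I carry it to the copper nest.

```bash
python3 -m jog '[{"claw":45,"offset":[0,0.0595,-0.53],"twist":25},{"claw":45,"offset":[0,0.0595,-0.53],"twist":25},{"claw":45,"offset":[0,0.0595,-0.53],"twist":25},{"claw":45,"offset":[0,0.0595,-0.53],"twist":25},{"claw":45,"offset":[0,0.0595,-0.53],"twist":25},{"claw":45,"offset":[0,0.0595,-0.53],"twist":25},{"claw":45,"offset":[0,0.0595,-0.53],"twist":25},{"claw":45,"offset":[0,0.0595,-0.53],"twist":25}]'; python3 -c "
from h import *
go([.4956,-.1966,.14],-20)"
```

```text
t: 15.28
tool_pos: [0.4998, 0.0014, 0.1425]
tcp_rot: [-0.947, 1.357, 0.949]
contact_force: [2.5, 0.3, 0.5]
opening: 0.572
t 15.28 tcp [0.4998 0.0014 0.1425] open 0.572 F [2.5 0.3 0.5] q6 -0.76
offset [ 0.0025 -0.0639 -0.1875]
tool x [-0.002 -0.    -1.   ] jaw yaw 159.97
twist -0.03 or 179.97 -180.03
```

```bash
python3 -m jog '[{"claw":45,"offset":[0,-0.062,-0.183],"twist":0},{"claw":45,"offset":[0,-0.062,-0.183],"twist":0},{"claw":45,"offset":[0,-0.062,-0.183],"twist":0},{"claw":45,"offset":[0,-0.062,-0.183],"twist":0},{"claw":45,"offset":[0.02,-0.062,-0.183],"twist":0},{"claw":45,"offset":[0.05,-0.062,-0.183],"twist":0},{"claw":45,"offset":[0.07,-0.062,-0.183],"twist":0},{"claw":45,"offset":[0.07,-0.062,-0.183],"twist":0}]'; python3 -c "
from h import *
go([.4956,-.1966,.03],-20)
im=eyes.capture('top')[215:285,355:435]
cv2.imwrite('pics/p7.png',cv2.resize(im,None,fx=6,fy=6,interpolation=2)[:,:,::-1])
go([.4956,-.1966,.01],-20)"
```

```text
t: 15.95
tool_pos: [0.4924, -0.1897, 0.0669]
tcp_rot: [-0.94, 1.363, 0.954]
contact_force: [0.2, 0.3, -2.1]
opening: 0.572
t 15.95 tcp [ 0.4924 -0.1897  0.0669] open 0.572 F [ 0.2  0.3 -2.1] q6 -0.36
offset [ 0.0369 -0.0058 -0.0054]
tool x [-0.011  0.003 -1.   ] jaw yaw 159.81
twist -0.19 or 179.81 -180.19
t 16.0 tcp [ 0.4941 -0.1898  0.0703] open 0.57 F [ 0.2  0.7 -0.1] q6 -0.36
offset [ 0.0603 -0.0042 -0.0057]
tool x [-0.007  0.001 -1.   ] jaw yaw 159.89
twist -0.11 or 179.89 -180.11
```

View pics/p7.png

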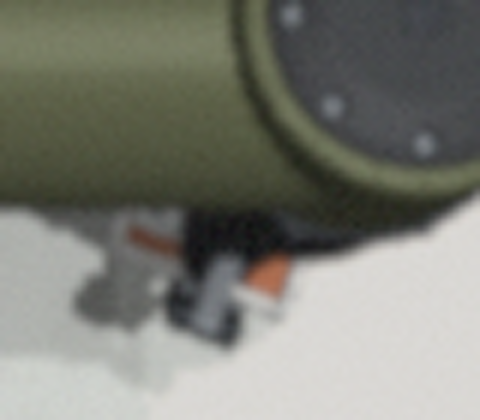

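The arm hides the nest, with only slivers of copper floor visible at both sides of the finger. I rely on the earlier measurement and correct laterally first, then lower.

```bash
python3 -m jog '[{"claw":45,"offset":[0.01,-0.004,-0.0055],"twist":0},{"claw":45,"offset":[0.03,-0.004,-0.0055],"twist":0},{"claw":45,"offset":[0.03,-0.004,-0.0055],"twist":0},{"claw":45,"offset":[0.03,-0.004,-0.0055],"twist":0},{"claw":45,"offset":[0.03,-0.004,-0.0055],"twist":0},{"claw":45,"offset":[0.03,-0.004,-0.0055],"twist":0},{"claw":45,"offset":[0.03,-0.004,-0.0055],"twist":0},{"claw":45,"offset":[0.03,-0.004,-0.0055],"twist":0}]'; python3 -c "
from h import *
go([.4956,-.1966,.0095],-20)"
```

```text
t: 16.67
tool_pos: [0.499, -0.1964, 0.0448]
tcp_rot: [-0.948, 1.354, 0.947]
contact_force: [0.4, -0.0, -1.2]
opening: 0.57
t 16.67 tcp [ 0.499  -0.1964  0.0448] open 0.57 F [ 0.4 -0.  -1.2] q6 -0.35
offset [ 0.0353  0.0032 -0.0014]
tool x [ 0.001 -0.    -1.   ] jaw yaw 159.95
twist -0.05 or 179.95 -180.05
```

```bash
python3 -m jog '[{"claw":45,"offset":[0.01,0.003,-0.001],"twist":0},{"claw":45,"offset":[0.018,0.003,-0.001],"twist":0},{"claw":45,"offset":[0.025,0.003,-0.001],"twist":0},{"claw":45,"offset":[0.03,0.003,-0.001],"twist":0},{"claw":45,"offset":[0.033,0.003,-0.001],"twist":0},{"claw":45,"offset":[0.035,0.003,-0.001],"twist":0},{"claw":45,"offset":[0.035,0.003,-0.001],"twist":0},{"claw":45,"offset":[0.035,0.003,-0.001],"twist":0}]'; python3 -m jog '[{"claw":58,"offset":[0,0,0],"twist":0},{"claw":62,"offset":[0,0,0],"twist":0},{"claw":68,"offset":[0,0,0],"twist":0},{"claw":75,"offset":[0,0,0],"twist":0},{"claw":75,"offset":[-0.01,0,0],"twist":0},{"claw":75,"offset":[-0.03,0,0],"twist":0},{"claw":75,"offset":[-0.06,0,0],"twist":0},{"claw":75,"offset":[-0.1,0,0],"twist":0}]';python3 -m jog '[{"claw":75,"offset":[-0.08,0,0.04],"twist":-6},{"claw":75,"offset":[-0.08,0,0.08],"twist":-12},{"claw":75,"offset":[-0.08,0,0.12],"twist":-18},{"claw":75,"offset":[-0.08,0,0.16],"twist":-24},{"claw":75,"offset":[-0.08,0,0.2],"twist":-29},{"claw":75,"offset":[-0.08,0,0.23],"twist":-29},{"claw":75,"offset":[-0.08,0,0.23],"twist":-29},{"claw":75,"offset":[-0.08,0,0.23],"twist":-29}]'; python3 -c "
from h import *
im=eyes.capture('top')
a=cv2.resize(im[215:255,115:165],None,fx=9,fy=9,interpolation=2)
b=cv2.resize(im[220:280,360:430],None,fx=5,fy=5,interpolation=2)
c=np.zeros((360,800,3),np.uint8);c[:,:450]=a;c[:300,450:]=b
cv2.imwrite('pics/p8.png',c[:,:,::-1])
go([.5026,.4069,.19],9.5)"
```

```text
t: 17.33
tool_pos: [0.4956, -0.1963, 0.009]
tcp_rot: [-0.948, 1.354, 0.947]
contact_force: [-1.1, -0.4, 0.8]
opening: 0.574
t: 18.0
tool_pos: [0.4937, -0.196, 0.1082]
tcp_rot: [-0.945, 1.358, 0.951]
contact_force: [2.1, 1.3, -1.0]
opening: 0.746
t: 18.67
tool_pos: [0.5748, 0.0227, 0.1891]
tcp_rot: [-1.326, 1.129, 1.326]
contact_force: [0.1, -0.7, -0.3]
opening: 0.749
t 18.72 tcp [0.5744 0.0211 0.1893] open 0.747 F [-1.1 -0.3 -0.1] q6 -0.23
offset [-0.0008  0.0101  0.3923]
tool x [-0. -0. -1.] jaw yaw -170.93
twist -0.43 or 179.57 -180.43
```

View pics/p8.png

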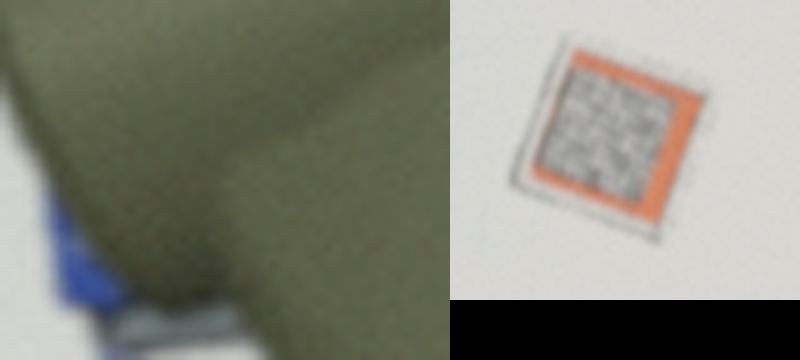

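The heat sink lies inside the copper nest, shifted toward its left rim but level (0.8 N at release, so not on the rim). Next is the relay.

```bash
python3 -m jog '[{"claw":75,"offset":[0,0.0095,0.3935],"twist":0},{"claw":75,"offset":[0,0.0095,0.3935],"twist":0},{"claw":75,"offset":[0,0.0095,0.3935],"twist":0},{"claw":75,"offset":[0,0.0095,0.3935],"twist":0},{"claw":75,"offset":[0,0.0095,0.3935],"twist":0},{"claw":75,"offset":[0,0.0095,0.3935],"twist":0},{"claw":75,"offset":[0,0.0095,0.3935],"twist":0},{"claw":75,"offset":[0,0.0095,0.3935],"twist":0}]'; python3 -m jog '[{"claw":75,"offset":[0,0,0.06],"twist":0},{"claw":75,"offset":[0.02,0,0.06],"twist":0},{"claw":75,"offset":[0.05,0,0.06],"twist":0},{"claw":75,"offset":[0.08,0,0.06],"twist":0},{"claw":75,"offset":[0.09,0,0.06],"twist":0},{"claw":75,"offset":[0.09,0,0.06],"twist":0},{"claw":75,"offset":[0.09,0,0.06],"twist":0},{"claw":75,"offset":[0.09,0,0.06],"twist":0}]';python3 -c "
from h import *
go([.503,.408,.0345],9.5)"
```

```text
t: 19.38
tool_pos: [0.5144, 0.3482, 0.1901]
tcp_rot: [-1.322, 1.131, 1.322]
contact_force: [1.3, 0.4, -0.1]
opening: 0.753
t: 20.05
tool_pos: [0.5066, 0.407, 0.1021]
tcp_rot: [-1.322, 1.128, 1.321]
contact_force: [-0.8, 0.0, 0.5]
opening: 0.751
t 20.05 tcp [0.5066 0.407  0.1021] open 0.751 F [-0.8  0.   0.5] q6 -0.83
offset [0.0676 0.0036 0.0014]
tool x [ 0.003  0.003 -1.   ] jaw yaw -171.11
twist -0.61 or 179.39 -180.61
```

```bash
python3 -m jog '[{"claw":75,"offset":[0.02,0.003,0.001],"twist":0},{"claw":75,"offset":[0.04,0.003,0.001],"twist":0},{"claw":75,"offset":[0.052,0.003,0.001],"twist":0},{"claw":75,"offset":[0.06,0.003,0.001],"twist":0},{"claw":75,"offset":[0.065,0.003,0.001],"twist":0},{"claw":75,"offset":[0.067,0.003,0.001],"twist":0},{"claw":75,"offset":[0.067,0.003,0.001],"twist":0},{"claw":75,"offset":[0.067,0.003,0.001],"twist":0}]'; python3 -m jog '[{"claw":70,"offset":[0,0,0],"twist":0},{"claw":65,"offset":[0,0,0],"twist":0},{"claw":60,"offset":[0,0,0],"twist":0},{"claw":55,"offset":[0,0,0],"twist":0},{"claw":52,"offset":[0,0,0],"twist":0},{"claw":48,"offset":[0,0,0],"twist":0},{"claw":44,"offset":[0,0,0],"twist":0},{"claw":44,"offset":[0,0,0],"twist":0}]' 40;python3 -m jog '[{"claw":44,"offset":[-0.005,0,0],"twist":0},{"claw":44,"offset":[-0.015,0,0],"twist":0},{"claw":44,"offset":[-0.035,0,0],"twist":0},{"claw":44,"offset":[-0.06,0,0],"twist":0},{"claw":44,"offset":[-0.09,0,0],"twist":0},{"claw":44,"offset":[-0.11,0,0],"twist":0},{"claw":44,"offset":[-0.11,0,0],"twist":0},{"claw":44,"offset":[-0.11,0,0],"twist":0}]'; python3 -c "
from h import *
go([.4591,-.3888,.14],89.4)"
```

```text
t: 20.72
tool_pos: [0.5026, 0.4079, 0.0331]
tcp_rot: [-1.323, 1.13, 1.323]
contact_force: [-0.8, -0.0, -0.0]
opening: 0.749
t: 21.38
tool_pos: [0.5024, 0.4078, 0.0327]
tcp_rot: [-1.323, 1.13, 1.323]
contact_force: [0.9, 0.5, 5.5]
opening: 0.553
t: 22.05
tool_pos: [0.5023, 0.4079, 0.1437]
tcp_rot: [-1.322, 1.129, 1.323]
contact_force: [0.2, 0.1, -2.1]
opening: 0.555
t 22.05 tcp [0.5023 0.4079 0.1437] open 0.555 F [ 0.2  0.1 -2.1] q6 -0.83
offset [ 0.0018  0.1665 -0.7804]
tool x [ 0.001  0.002 -1.   ] jaw yaw -171.06
twist -80.46 or 99.54 -260.46
```

```bash
python3 -m jog '[{"claw":44,"offset":[0,0.166,-0.78],"twist":-7},{"claw":44,"offset":[0,0.166,-0.78],"twist":-14},{"claw":44,"offset":[0,0.166,-0.78],"twist":-21},{"claw":44,"offset":[0,0.166,-0.78],"twist":-28},{"claw":44,"offset":[0,0.166,-0.78],"twist":-35},{"claw":44,"offset":[0,0.166,-0.78],"twist":-42},{"claw":44,"offset":[0,0.166,-0.78],"twist":-49},{"claw":44,"offset":[0,0.166,-0.78],"twist":-56}]'; python3 -c "
from h import *
go([.4591,-.3888,.14],89.4)"
```

```text
t: 22.72
tool_pos: [0.4832, 0.0767, 0.1406]
tcp_rot: [-1.975, 0.444, 1.98]
contact_force: [1.6, 0.0, 0.0]
opening: 0.558
t 22.72 tcp [0.4832 0.0767 0.1406] open 0.558 F [1.6 0.  0. ] q6 0.56
offset [ 0.0009  0.4312 -0.177 ]
tool x [-0.002 -0.    -1.   ] jaw yaw -115.28
twist -24.68 or 155.32 -204.68
```

```bash
python3 -m jog '[{"claw":44,"offset":[0,0.431,-0.177],"twist":-25},{"claw":44,"offset":[0,0.431,-0.177],"twist":-25},{"claw":44,"offset":[0,0.431,-0.177],"twist":-25},{"claw":44,"offset":[0,0.431,-0.177],"twist":-25},{"claw":44,"offset":[0,0.431,-0.177],"twist":-25},{"claw":44,"offset":[0,0.431,-0.177],"twist":-25},{"claw":44,"offset":[0,0.431,-0.177],"twist":-25},{"claw":44,"offset":[0,0.431,-0.177],"twist":-25}]'; python3 -c "
from h import *
go([.4591,-.3888,.14],89.4)"
```

```text
t: 23.38
tool_pos: [0.4652, -0.2395, 0.1406]
tcp_rot: [-2.213, 0.011, 2.218]
contact_force: [1.0, 0.1, 0.4]
opening: 0.554
t 23.38 tcp [ 0.4652 -0.2395  0.1406] open 0.554 F [1.  0.1 0.4] q6 1.65
offset [0.0005 0.1494 0.0045]
tool x [-0.002  0.001 -1.   ] jaw yaw -90.62
twist -0.02 or 179.98 -180.02
```

```bash
python3 -m jog '[{"claw":44,"offset":[0,0.145,0.0055],"twist":0},{"claw":44,"offset":[0,0.145,0.0055],"twist":0},{"claw":44,"offset":[0,0.145,0.0055],"twist":0},{"claw":44,"offset":[0,0.145,0.0055],"twist":0},{"claw":44,"offset":[0.03,0.145,0.0055],"twist":0},{"claw":44,"offset":[0.06,0.145,0.0055],"twist":0},{"claw":44,"offset":[0.09,0.145,0.0055],"twist":0},{"claw":44,"offset":[0.09,0.145,0.0055],"twist":0}]'; python3 -m jog '[{"claw":44,"offset":[0.01,0,0],"twist":0},{"claw":44,"offset":[0.01,0,0],"twist":0},{"claw":44,"offset":[0.01,0,0],"twist":0},{"claw":44,"offset":[0.01,0,0],"twist":0},{"claw":44,"offset":[0.01,0,0],"twist":0},{"claw":44,"offset":[0.01,0,0],"twist":0},{"claw":44,"offset":[0.01,0,0],"twist":0},{"claw":44,"offset":[0.01,0,0],"twist":0}]'; python3 -c "
from h import *
im=eyes.capture('top')
a=cv2.resize(im[215:260,118:178],None,fx=8,fy=8,interpolation=2)
b=cv2.resize(im[230:290,446:506],None,fx=5,fy=5,interpolation=2)
c=np.zeros((360,780,3),np.uint8);c[:,:480]=a;c[:300,480:]=b
cv2.imwrite('pics/p9.png',c[:,:,::-1])
go([.4591,-.3888,.0085],89.4)"
```

```text
t: 24.05
tool_pos: [0.4549, -0.38, 0.0428]
tcp_rot: [-2.198, 0.005, 2.224]
contact_force: [-0.9, 0.2, -3.6]
opening: 0.55
t: 24.72
tool_pos: [0.4596, -0.3828, 0.0424]
tcp_rot: [-2.217, 0.012, 2.215]
contact_force: [0.3, -0.5, -1.5]
opening: 0.552
t 24.77 tcp [ 0.4596 -0.3827  0.0422] open 0.552 F [ 0.3  0.4 -0.2] q6 1.92
offset [0.0337 0.0061 0.0005]
tool x [ 0. -0. -1.] jaw yaw -90.62
twist -0.02 or 179.98 -180.02
```

View pics/p9.png

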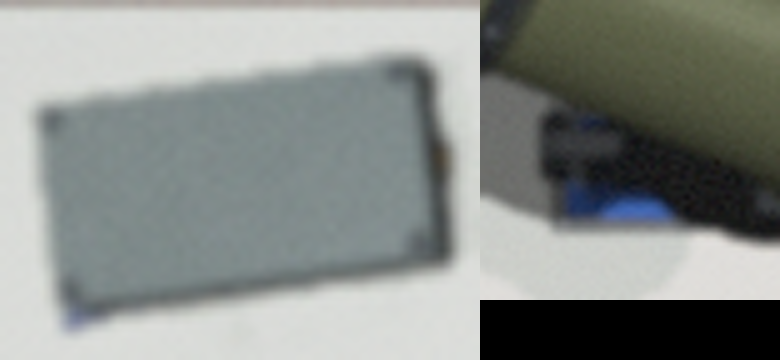

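Housing top face in the left crop has corners at about (38,108), (418,65), (437,245) and (60,295). The relay hangs over its nest. I correct 6 mm in y, then lower.

```bash
python3 -m jog '[{"claw":44,"offset":[0,0.006,0.0005],"twist":0},{"claw":44,"offset":[0.005,0.006,0.0005],"twist":0},{"claw":44,"offset":[0.015,0.006,0.0005],"twist":0},{"claw":44,"offset":[0.024,0.006,0.0005],"twist":0},{"claw":44,"offset":[0.03,0.006,0.0005],"twist":0},{"claw":44,"offset":[0.033,0.006,0.0005],"twist":0},{"claw":44,"offset":[0.0345,0.006,0.0005],"twist":0},{"claw":44,"offset":[0.0345,0.006,0.0005],"twist":0}]'; python3 -c "
from h import *
go([.4591,-.3888,.0075],89.4)
P=cen([(38,108),(418,65),(437,245),(60,295)],.030,s=8);print(ang(P[3],P[0]),ang(P[2],P[1]),ang(P[1],P[0]),ang(P[2],P[3]))
print(np.linalg.norm(P[0]-P[1]),np.linalg.norm(P[3]-P[0]),np.linalg.norm(P[2]-P[3]),np.linalg.norm(P[1]-P[2]))"
```

```text
t: 25.43
tool_pos: [0.4589, -0.3887, 0.0072]
tcp_rot: [-2.216, 0.012, 2.216]
contact_force: [0.6, 0.3, -1.6]
opening: 0.557
t 25.43 tcp [ 0.4589 -0.3887  0.0072] open 0.557 F [ 0.6  0.3 -1.6] q6 1.93
offset [-0.0003  0.0001 -0.0002]
tool x [-0.  0. -1.] jaw yaw -90.62
twist -0.02 or 179.98 -180.02
[[0.5278, 0.4272], [0.5417, 0.3189], [0.4898, 0.3114], [0.474, 0.4184]] mean [0.5083 0.369 ]
9.3 8.2 97.4 98.4
0.10921364834585914 0.054473487661171334 0.10813237711416478 0.05242891961874727
```

```bash
python3 -m jog '[{"claw":58,"offset":[0,0,0],"twist":0},{"claw":62,"offset":[0,0,0],"twist":0},{"claw":68,"offset":[0,0,0],"twist":0},{"claw":72,"offset":[0,0,0],"twist":0},{"claw":75,"offset":[-0.01,0,0],"twist":0},{"claw":75,"offset":[-0.03,0,0],"twist":0},{"claw":75,"offset":[-0.06,0,0],"twist":0},{"claw":75,"offset":[-0.1,0,0],"twist":0}]';python3 -m jog '[{"claw":92,"offset":[-0.04,0,0],"twist":0},{"claw":92,"offset":[-0.08,-0.02,0],"twist":5},{"claw":92,"offset":[-0.08,-0.06,0],"twist":12},{"claw":92,"offset":[-0.08,-0.1,0],"twist":19},{"claw":92,"offset":[-0.08,-0.14,0],"twist":26},{"claw":92,"offset":[-0.08,-0.18,0],"twist":33},{"claw":92,"offset":[-0.08,-0.22,0],"twist":40},{"claw":92,"offset":[-0.08,-0.26,0],"twist":47}]'; python3 -c "
from h import *
go([.507,.369,.18],8)"
```

```text
t: 26.1
tool_pos: [0.4575, -0.3878, 0.1065]
tcp_rot: [-2.21, 0.009, 2.219]
contact_force: [1.8, -1.0, 0.3]
opening: 0.753
t: 26.77
tool_pos: [0.4616, -0.1482, 0.1887]
tcp_rot: [-1.777, 0.71, 1.774]
contact_force: [0.6, -0.1, 0.2]
opening: 0.923
t 26.77 tcp [ 0.4616 -0.1482  0.1887] open 0.923 F [ 0.6 -0.1  0.2] q6 0.7
offset [ 0.0088 -0.4058  0.3239]
tool x [ 0.002  0.    -1.   ] jaw yaw -133.62
twist 38.38 or 218.38 -141.62
```

```bash
python3 -m jog '[{"claw":92,"offset":[0,-0.4,0.32],"twist":38},{"claw":92,"offset":[0,-0.4,0.32],"twist":38},{"claw":92,"offset":[0,-0.4,0.32],"twist":38},{"claw":92,"offset":[0,-0.4,0.32],"twist":38},{"claw":92,"offset":[0,-0.4,0.32],"twist":38},{"claw":92,"offset":[0,-0.4,0.32],"twist":38},{"claw":92,"offset":[0,-0.4,0.32],"twist":38},{"claw":92,"offset":[0,-0.4,0.32],"twist":38}]';python3 -c "
from h import *
go([.507,.369,.18],8)"
```

```text
t: 27.43
tool_pos: [0.4867, 0.1509, 0.189]
tcp_rot: [-1.319, 1.132, 1.318]
contact_force: [1.6, -0.2, -0.0]
opening: 0.925
t 27.43 tcp [0.4867 0.1509 0.189 ] open 0.925 F [ 1.6 -0.2 -0. ] q6 -0.55
offset [ 0.0093 -0.0528  0.2126]
tool x [ 0.002  0.001 -1.   ] jaw yaw -171.38
twist 0.62 or 180.62 -179.38
```

```bash
python3 -m jog '[{"claw":92,"offset":[0,-0.05,0.205],"twist":0.6},{"claw":92,"offset":[0,-0.05,0.205],"twist":0.6},{"claw":92,"offset":[0,-0.05,0.205],"twist":0.6},{"claw":92,"offset":[0,-0.05,0.205],"twist":0.6},{"claw":92,"offset":[0.03,-0.05,0.205],"twist":0.6},{"claw":92,"offset":[0.06,-0.05,0.205],"twist":0.6},{"claw":92,"offset":[0.09,-0.05,0.205],"twist":0.6},{"claw":92,"offset":[0.11,-0.05,0.205],"twist":0.6}]';python3 -m jog '[{"claw":92,"offset":[0,0,0],"twist":0},{"claw":92,"offset":[0,0,0],"twist":0},{"claw":92,"offset":[0,0,0],"twist":0},{"claw":92,"offset":[0,0,0],"twist":0},{"claw":92,"offset":[0,0,0],"twist":0},{"claw":92,"offset":[0,0,0],"twist":0},{"claw":92,"offset":[0,0,0],"twist":0},{"claw":92,"offset":[0,0,0],"twist":0}]';python3 -c "
from h import *
go([.507,.369,.006],8)"
```

```text
t: 28.1
tool_pos: [0.5039, 0.3594, 0.0741]
tcp_rot: [-1.313, 1.143, 1.315]
contact_force: [0.7, -0.6, -0.7]
opening: 0.919
t: 28.77
tool_pos: [0.5055, 0.3593, 0.0781]
tcp_rot: [-1.312, 1.138, 1.312]
contact_force: [-0.7, 0.1, 0.1]
opening: 0.917
t 28.77 tcp [0.5055 0.3593 0.0781] open 0.917 F [-0.7  0.1  0.1] q6 -0.8
offset [ 0.0721 -0.0029  0.0094]
tool x [ 0.     0.001 -1.   ] jaw yaw -171.91
twist 0.09 or 180.09 -179.91
```

```bash
python3 -m jog '[{"claw":92,"offset":[0.01,-0.003,0.0095],"twist":0},{"claw":92,"offset":[0.03,-0.003,0.0095],"twist":0},{"claw":92,"offset":[0.045,-0.003,0.0095],"twist":0},{"claw":92,"offset":[0.055,-0.003,0.0095],"twist":0},{"claw":92,"offset":[0.063,-0.003,0.0095],"twist":0},{"claw":92,"offset":[0.068,-0.003,0.0095],"twist":0},{"claw":92,"offset":[0.071,-0.003,0.0095],"twist":0},{"claw":92,"offset":[0.071,-0.003,0.0095],"twist":0}]';python3 -m jog '[{"claw":85,"offset":[0,0,0],"twist":0},{"claw":80,"offset":[0,0,0],"twist":0},{"claw":76,"offset":[0,0,0],"twist":0},{"claw":72,"offset":[0,0,0],"twist":0},{"claw":68,"offset":[0,0,0],"twist":0},{"claw":64,"offset":[0,0,0],"twist":0},{"claw":58,"offset":[0,0,0],"twist":0},{"claw":58,"offset":[0,0,0],"twist":0}]' 90; python3 -m jog '[{"claw":58,"offset":[-0.003,0,0],"twist":0},{"claw":58,"offset":[-0.01,0,0],"twist":0},{"claw":58,"offset":[-0.025,0,0],"twist":0},{"claw":58,"offset":[-0.05,0,0],"twist":0},{"claw":58,"offset":[-0.08,0,0],"twist":0},{"claw":58,"offset":[-0.08,0,0],"twist":0},{"claw":58,"offset":[-0.08,0,0],"twist":0},{"claw":58,"offset":[-0.08,0,0],"twist":0}]';python3 -c "
from h import *
go([.5367,.1932,.08],4)"
```

```text
t: 29.43
tool_pos: [0.5069, 0.369, 0.0063]
tcp_rot: [-1.313, 1.139, 1.313]
contact_force: [-0.6, -0.7, 1.0]
opening: 0.918
t: 30.1
tool_pos: [0.5078, 0.3696, 0.0084]
tcp_rot: [-1.313, 1.136, 1.312]
contact_force: [0.7, 0.2, 6.2]
opening: 0.676
t: 30.77
tool_pos: [0.5062, 0.3687, 0.0855]
tcp_rot: [-1.312, 1.141, 1.314]
contact_force: [0.2, -0.6, -4.0]
opening: 0.679
t 30.77 tcp [0.5062 0.3687 0.0855] open 0.679 F [ 0.2 -0.6 -4. ] q6 -0.81
offset [ 0.0055 -0.0055 -0.1781]
tool x [-0.002 -0.    -1.   ] jaw yaw -171.93
twist 4.07 or 184.07 -175.93
```

```bash
python3 -m jog '[{"claw":58,"offset":[0,-0.0055,-0.03],"twist":4},{"claw":58,"offset":[0,-0.0055,-0.06],"twist":4},{"claw":58,"offset":[0,-0.0055,-0.09],"twist":4},{"claw":58,"offset":[0,-0.0055,-0.12],"twist":4},{"claw":58,"offset":[0,-0.0055,-0.15],"twist":4},{"claw":58,"offset":[0,-0.0055,-0.178],"twist":4},{"claw":58,"offset":[0,-0.0055,-0.178],"twist":4},{"claw":58,"offset":[0,-0.0055,-0.178],"twist":4}]';python3 -m jog '[{"claw":58,"offset":[0.01,0,0],"twist":0},{"claw":58,"offset":[0.02,0,0],"twist":0},{"claw":58,"offset":[0.03,0,0],"twist":0},{"claw":58,"offset":[0.045,0,0],"twist":0},{"claw":58,"offset":[0.045,0,0],"twist":0},{"claw":58,"offset":[0.045,0,0],"twist":0},{"claw":58,"offset":[0.045,0,0],"twist":0},{"claw":58,"offset":[0.045,0,0],"twist":0}]';python3 -c "
from h import *
go([.5367,.1932,.0105],4)
im=eyes.capture('top')
a=cv2.resize(im[195:265,185:265],None,fx=5,fy=5,interpolation=2)
s=cv2.resize(eyes.capture('scene')[170:260,210:310],None,fx=4,fy=4,interpolation=2)[:350]
c=np.zeros((350,800,3),np.uint8);c[:,:400]=a;c[:s.shape[0],400:]=s
cv2.imwrite('pics/p10.png',c[:,:,::-1])"
```

```text
t: 31.43
tool_pos: [0.5367, 0.1918, 0.0847]
tcp_rot: [-1.259, 1.179, 1.261]
contact_force: [0.3, 0.9, -2.7]
opening: 0.68
t: 32.1
tool_pos: [0.5379, 0.194, 0.0423]
tcp_rot: [-1.262, 1.173, 1.261]
contact_force: [0.3, -0.1, -3.1]
opening: 0.678
t 32.1 tcp [0.5379 0.194  0.0423] open 0.678 F [ 0.3 -0.1 -3.1] q6 -0.63
offset [ 0.0318  0.0013 -0.0008]
tool x [ 0.001  0.    -1.   ] jaw yaw -175.88
twist 0.12 or 180.12 -179.88
```

View pics/p10.png

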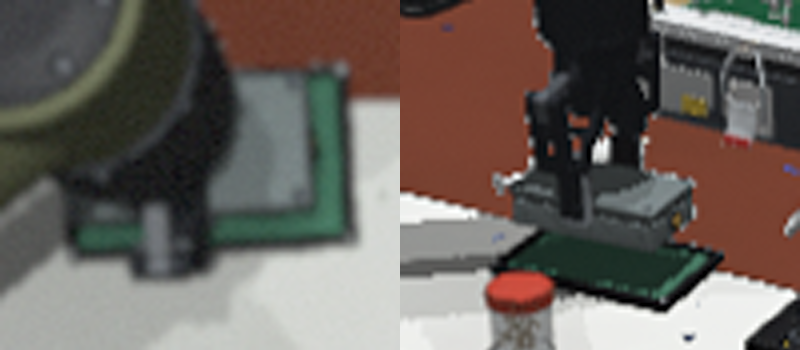

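The right end of the housing shows at crop x ≈ 305–312, with the cradle's inner edge at 340–350. I check this with parallax before lowering.

```bash
python3 -c "
from h import *
P=cen([(306,75),(313,210)],.065,off=(185,195),s=5)
Q=cen([(337,75),(345,232)],.004,off=(185,195),s=5)
P0=cen([(313,210)],.065,off=(185,195),s=5);Q0=cen([(100,248),(345,235)],.004,off=(185,195),s=5)"
```

```text
[[0.569, 0.1408], [0.508, 0.136]] mean [0.5385 0.1384]
[[0.5789, 0.1336], [0.5049, 0.1281]] mean [0.5419 0.1308]
[[0.508, 0.136]] mean [0.508 0.136]
[[0.4958, 0.2422], [0.5034, 0.128]] mean [0.4996 0.1851]
```

The gap at the right end is 7.5 mm against 7 nominal, so the housing is centred. Next I lower it and release.

```bash
python3 -m jog '[{"claw":58,"offset":[0.008,0.001,-0.001],"twist":0},{"claw":58,"offset":[0.015,0.001,-0.001],"twist":0},{"claw":58,"offset":[0.021,0.001,-0.001],"twist":0},{"claw":58,"offset":[0.026,0.001,-0.001],"twist":0},{"claw":58,"offset":[0.029,0.001,-0.001],"twist":0},{"claw":58,"offset":[0.031,0.001,-0.001],"twist":0},{"claw":58,"offset":[0.0315,0.001,-0.001],"twist":0},{"claw":58,"offset":[0.0315,0.001,-0.001],"twist":0}]';python3 -m jog '[{"claw":70,"offset":[0,0,0],"twist":0},{"claw":76,"offset":[0,0,0],"twist":0},{"claw":82,"offset":[0,0,0],"twist":0},{"claw":88,"offset":[0,0,0],"twist":0},{"claw":92,"offset":[0,0,0],"twist":0},{"claw":92,"offset":[-0.01,0,0],"twist":0},{"claw":92,"offset":[-0.03,0,0],"twist":0},{"claw":92,"offset":[-0.06,0,0],"twist":0}]';python3 -m jog '[{"claw":92,"offset":[-0.04,0,0],"twist":0},{"claw":92,"offset":[-0.08,0,0],"twist":0},{"claw":92,"offset":[-0.12,0,0],"twist":0},{"claw":92,"offset":[-0.14,0,0.04],"twist":0},{"claw":92,"offset":[-0.14,0,0.08],"twist":0},{"claw":92,"offset":[-0.14,0,0.12],"twist":0},{"claw":92,"offset":[-0.14,0,0.16],"twist":0},{"claw":92,"offset":[-0.14,0,0.19],"twist":0}]'; python3 -c "
from h import *
im=eyes.capture('top')
cv2.imwrite('pics/p11.png',cv2.resize(im[185:305,190:510],None,fx=2.5,fy=2.5,interpolation=2)[:,:,::-1])
st()"
```

```text
t: 32.87
tool_pos: [0.5371, 0.1924, 0.0123]
tcp_rot: [-1.263, 1.174, 1.261]
contact_force: [-6.0, -1.6, 10.5]
opening: 0.678
t: 33.53
tool_pos: [0.535, 0.1916, 0.0685]
tcp_rot: [-1.261, 1.18, 1.264]
contact_force: [0.1, 0.4, 0.1]
opening: 0.919
t: 34.2
tool_pos: [0.5222, 0.3847, 0.2106]
tcp_rot: [-1.262, 1.173, 1.263]
contact_force: [1.0, 0.1, -0.5]
opening: 0.92
t 34.25 tcp [0.5214 0.3883 0.2091] open 0.922 F [-2.2 -0.8 -4. ] q6 -0.87
```

View pics/p11.png

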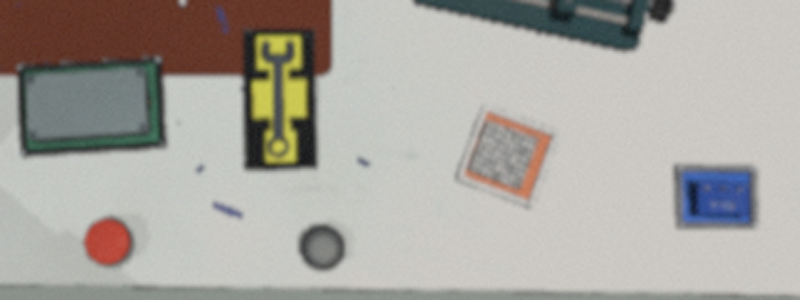

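Top view: the spanner fills its cut-out, the housing is inside the green cradle, the sink in the copper nest (toward its left rim), the relay in the blue nest, and jar and loupe stand unmoved. I use the last view for a close check of flatness.

```bash
python3 -c "
from h import *
s=eyes.capture('scene');t=eyes.capture('top')
r=lambda im,b,w,h:cv2.resize(im[b[1]:b[3],b[0]:b[2]],(w,h),interpolation=2)
c=np.zeros((600,800,3),np.uint8)
c[:300,:400]=r(s,(355,255,415,300),400,300)
c[:300,400:]=r(s,(430,280,494,328),400,300)
c[300:,:400]=r(s,(225,205,305,265),400,300)
c[300:,400:]=r(t,(365,225,425,270),400,300)
cv2.imwrite('pics/p12.png',c[:,:,::-1]);st()"
```

```text
t 34.35 tcp [0.5222 0.3839 0.2095] open 0.92 F [-0.9 -1.  -0.1] q6 -0.87
```

View pics/p12.png

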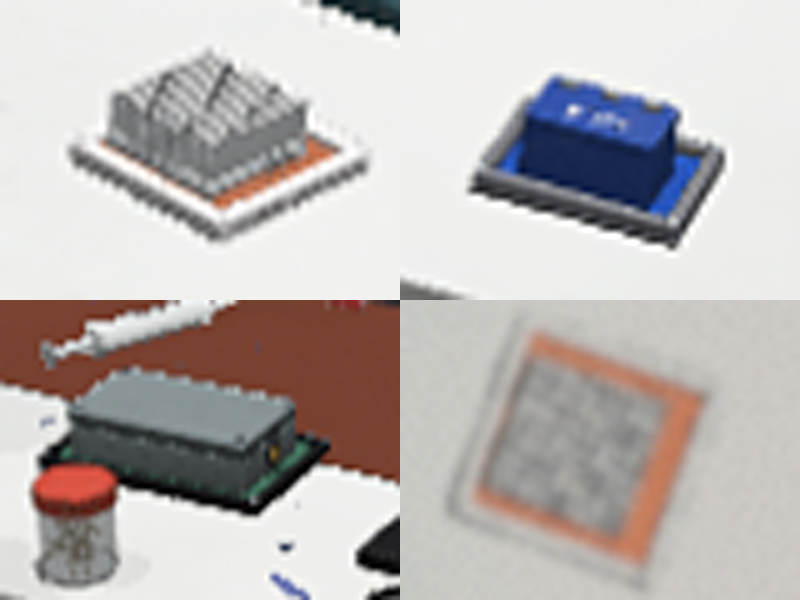

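All the parts lie flat inside their nests. The scene view shows a sliver of copper floor between the sink and the left rim too. I hand the job in.

```bash
python3 -c "
from h import *
print(ticket.finish_job())"
```

```text
the job is handed in; nothing more can be done
None
```

I took the heap apart from the top: spanner into its cut-out, heat sink into the copper nest, relay module into the blue nest, housing into the green cradle. I handed the job in at about 34 s, with the gripper open and clear of everything.

**Last checks:** the final top and scene pictures show all four parts in place. The heat sink, relay and housing were seen flat in a close view, the spanner in the top view only. The jar and loupe stood where they were at the start, and the highest contact force reported at the end of a move was about 12 N.

**Not perfect:**
- The heat sink sits a few millimetres off centre, toward the +y rim of its nest, but inside the rim and level.
- My measured housing width came out about 53 mm against the listed 60 mm, because of picture blur. The grip centred it anyway.
- The trained finder put the relay nest about 16 mm away from my colour measurement. I used the colour measurement, and the final picture bears it out.

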